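# Hold back the belt tensioner of the gouge-sharpening machine for a belt change

## Task

I am about to slip a new belt onto the whetstone machine. First turn its rotary isolator off, then swing the sprung tensioner arm back by its upright grip post, past the click and on towards its end stop, and keep holding it there with the gripper for me: finish while holding it, do not let it go. Leave the stone, the tools and everything else on the machine and the bench where they are.

Things in the scene. Friction and masses are not known exactly. Their poses are not given: they have to be found in the camera images.
- sharpener: whetstone machine with a green housing and grey deck, fixed, stone and guard off. Deck plate 260 (x) x 400 (y) mm, 100 over the bench. Origin: centre of underside, z up, front = -x. On the deck at machine x, y (mm): big pulley dia 110 at (35, 100), top 134, its 16 mm spindle up to 166; motor pulley dia 40 at (50, -100), up to 142; switch box 74 x 74 at (-82, 148), top 149
- isolator (a joint): rotary isolator on the switch box (rad): 0 = on, 1.05 = off, hard stops at both. Turns about the vertical, anticlockwise seen from above to switch off. Over-centre spring: about 0.14 N m starts it; past half way it snaps to the far stop by itself
- isolator_grip (a point): on the isolator's vertical axis at mid height of its handle, 169 mm over the bench. Black bar handle 56 long, 14 wide, 26 tall (156 to 182 over the bench), reaching 32 from the axis at its white-lined pointer end, 24 at the other. This point turns with the handle; its -x axis is the pointer's direction. When on, the pointer points along the machine's -x
- tensioner (a joint): swing of the tensioner arm about its vertical pivot (rad): 0 = sprung against its rest stop, 0.62 = end stop, growing anticlockwise seen from above. Spring 0.6 N m at 0, 1.5 at 0.62 (4 to 11 N at the post). A sprung pawl clicks over a rounded tooth: felt from 0.17, crest 0.30, clear at 0.43 (up to 4 N more at the post). It does not lock: let go, the arm springs back
- idler_arm: the tensioner arm: flat steel, 20 mm wide, just over the deck, with an idler roller dia 36 mm at 100 mm from the pivot (top 136 over the bench) and the upright grip post at its end. Origin on the pivot axis at deck height; its x points along the arm to the post. At joint 0 the arm points 45 degrees from the machine's +x towards its +y
- grip_post (a point): top centre of the upright black grip post at the end of the tensioner arm: round, dia 16 mm, from 126 to 186 mm over the bench, 140 mm from the pivot axis. Above 145 mm nothing stands within 60 mm of it
- tensioner_pivot (a point): point on the vertical pivot axis of the tensioner arm, 126 mm over the bench
- lock_nut: spindle lock nut lying on the deck behind the pulleys, hexagon 32 mm, 12 mm tall, origin under its centre; leave alone
- spanner: spanner 160 mm long lying on the deck's right end; leave alone
- gouge: carving gouge 190 mm long with a wooden handle, lying on the bench in front of the machine; leave alone
- stone_wheel: the machine's grey whetstone, disc dia 200 mm, 30 mm thick, lying on the bench; leave alone
- print_block: small carved printing block 170 x 120 mm with a grip on its back, 50 mm tall; leave alone
- shell_jar: pale jar of shell powder with a white cap, dia 72 mm, 110 mm tall; leave alone
- paste_bowl: steel bowl dia 170 mm, 70 mm tall; leave alone
- paste_brush: flat paste brush 220 mm long; leave alone

How it is judged:
By the outcome, as a careful person would: the job done as asked, in the order asked, and still so for the second after the job is handed in, while the arm keeps its last pose, push and grip.
It also fails if it takes over 42 s, if anything falls off the work surface, if the arm or the gripper's body presses on something with over 40 N, if the wrist force passes 120 N, or if a joint passes its speed limit or range.

## Robot

A 6-joint arm with a two-finger parallel gripper is mounted at the origin on the work surface. World frame = base frame: x ahead of the robot, y to its left, z up, the work surface at z = 0. Lengths are in m, angles in rad, forces in N, time in s.
With the tool pointing down it reaches from about 0.275 to 0.725 m from the base axis. Payload 5.6 kg.
Tool frame: the origin (TCP) lies between the finger pads; the fingertips stand 25 mm ahead of it and the grasp point (between the pads) lies 6 mm ahead of it (ctrl.finger_overhang is the distance from the TCP to the fingertips, in m); z points along the fingers, y is the line along which they close (so a half turn about z gives the same grasp; the last joint's range is limited). The gripper opens to 85 mm and grips with 20 to 120 N. Pads are 22 mm wide; open, the fingers measure 114 mm over their backs; the gripper's body (76 mm by 85 mm) begins 54 mm behind the grasp point. The pads swing forward as they close: fully open they stand 13 mm farther back than shut.
Start: joints at [-0.893, 0.255, 0.108, 0, -1.424, -0.285], TCP at [0.211, -0.508, 0.256] pointing down, gripper open.
Joint ranges: [-2.95, 2.95], [-1.21, 1.97], [-1.09, 1.5], [-2.87, 1.71], [-2.94, -0.07], [-3.05, 3.05]. Speed limits (rad/s): [2.57, 2.57, 3.14, 3.14, 3.14, 3.14].

## Interface

Orientations are given as a unit quaternion [w, x, y, z].
In Python, from rig import readout, imaging, job, ctrl gives the robot as it stands.
- The arm moves only by the shell command python3 -m crank 'ROWS' [FORCE]. ROWS is rows parted by semicolons, their numbers by spaces, 1 to 12 of them, each of 7 numbers: a rotation vector rx, ry, rz in rad, then dx, dy, dz in m, then the finger opening in m; each row is the pose to reach, as a shift and turn from the pose commanded when the command began, along the tool's axes at that moment; what a row does not reach only later rows make up. A row lasts 1/12 s, in which the tool goes at most 0.0417 m and 0.125 rad, less where a joint would pass 70% of its speed; a pose out of reach is approached as far as the arm can. The fingers move at their own pace and stop on an object; FORCE is the grip in N (left out, the last holds). Time passes only in rows, so rows that do not move let the fingers close. It prints the time, the measured TCP pose, the force, the opening and the grip force at its end.
- readout.read_state(): the state, without advancing time (a new reading comes with each control period).
- imaging.get_image(name): name is "scene" or "top"; returns a dict with "frame" (420x560x3 uint8, blue, green, red), "fx", "fy", "cx", "cy" (pixels), "position" and "orientation" of the camera in the world. Camera axes: x right, y down, z forward; pixel columns grow to the right and rows downward; lengths in m; the calibration is good to about 2 mm. A picture is of the moment at which its call begins. There is no depth.
- job.finish_job(): hands the job in; it is judged then, once.
The state is a dict: "time": time; "joint_pos": joint angles; "qvel": joint speeds; "joint_torque": joint torques, N m; "eef_pos": TCP position; "tool_rot": TCP orientation; "wrist_force": force on the tool from outside, world axes, zero at the start; "wrist_torque": the same for the moment, N m; "grip_width": finger opening in m; "grip_force": force on a finger pad.
Only numpy, scipy, OpenCV 4.12 (cv2) and the standard library are available. Lean on these libraries where they do the work, as an engineer would, in place of code of your own. Each camera call takes 0.05 s, during which the arm holds its last target. There are 200 camera calls.

## Working session

There is one attempt and no reset: what is moved stays moved. The work goes in short steps, Python scripts to look and compute and a shell command to move; the robot and the scene stay as the last step left them, time stands still between calls to the robot, and variables do not carry over. Pictures are saved under pics/ and viewed, at most 10 in all, crops included, and the job is handed in when it is done.

```bash
mkdir -p pics; ls
python3 - <<'E'
from rig import readout, imaging, job, ctrl
import cv2
for n in("scene","top"):
    d=imaging.get_image(n); cv2.imwrite(f"pics/{n}0.png",d["frame"]); print({k:v for k,v in d.items() if k!="frame"})
s=readout.read_state();print(s)
print(ctrl.finger_overhang)
E
```

```text
pics
{'fx': 513.6470598908572, 'fy': 513.6470598908572, 'cx': 269.79433016412275, 'cy': 209.8279948500047, 'position': array([ 1.44350614, -0.4081399 ,  1.17397197]), 'orientation': array([-0.30970881,  0.78619971,  0.49652668, -0.19857425])}
{'fx': 468.40396775841015, 'fy': 468.40396775841015, 'cx': 282.670587961497, 'cy': 202.52169629568087, 'position': array([4.47853457e-01, 5.36939441e-04, 1.49316264e+00]), 'orientation': array([ 0.0266792 , -0.69876405,  0.71448608, -0.02294904])}
{'time': 0.1, 'joint_pos': array([-8.93399255e-01,  2.55710817e-01,  1.07144797e-01, -4.15540266e-04,
       -1.42392050e+00, -2.84608941e-01]), 'qvel': array([-0.00072761, -0.00231392,  0.00385847,  0.0015639 , -0.00031879,
        0.00046992]), 'joint_torque': array([-2.02419273e-03, -3.87607062e+01,  2.38473505e+01,  5.37781879e+00,
       -3.78592187e-03,  5.15038849e-06]), 'eef_pos': array([ 0.21042301, -0.50772375,  0.25547939]), 'tool_rot': array([-2.08809748e-04, -1.95103924e-01,  9.80782189e-01,  8.44284011e-04]), 'wrist_force': array([-0.23549396,  0.0136366 , -0.81112685]), 'wrist_torque': array([ 0.00433983,  0.04278494, -0.00078679]), 'grip_force': 0.0, 'grip_width': 0.08555778967321934}
0.025
```

View pics/top0.png

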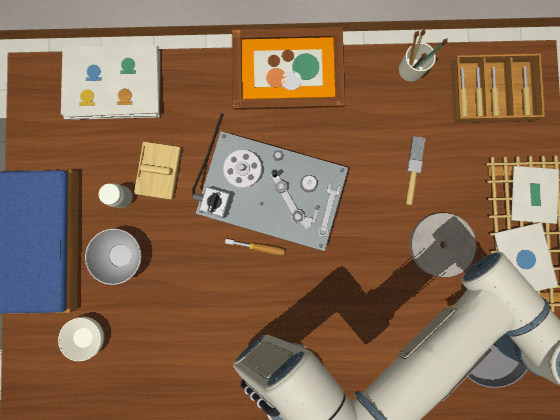

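View pics/scene0.png

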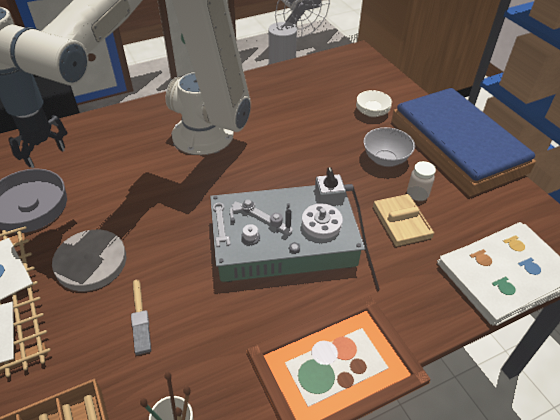

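The top view shows the deck with corners near (222,133), (348,167), (325,248), (197,212), the isolator at about (213,201), the grip post at about (277,175) and the pivot near (298,216). In the scene view the post is at about (289,215) and the isolator at about (330,178).

```bash
cat > h.py <<'E'
import numpy as np, cv2
from scipy.spatial.transform import Rotation as R
from rig import readout, imaging
def q(o): return R.from_quat([o[1],o[2],o[3],o[0]])
def ray(d,u,v):
    return d["position"], q(d["orientation"]).apply([(u-d["cx"])/d["fx"],(v-d["cy"])/d["fy"],1])
def plane(d,u,v,z):
    p,r=ray(d,u,v); return p+r*(z-p[2])/r[2]
def proj(d,P):
    c=q(d["orientation"]).inv().apply(np.array(P)-d["position"]); return d["cx"]+d["fx"]*c[0]/c[2], d["cy"]+d["fy"]*c[1]/c[2]
def tri(a,b):
    (p,r),(s,t)=a,b; k=np.linalg.lstsq(np.c_[r,-t],s-p,rcond=None)[0]
    A=p+k[0]*r;B=s+k[1]*t; return (A+B)/2,np.linalg.norm(A-B)
E
python3 - <<'E'
from h import *
d=imaging.get_image("top"); f=d["frame"]
h=cv2.cvtColor(f,cv2.COLOR_BGR2HSV)
m=cv2.inRange(h,(70,0,60),(140,90,220)); z=np.zeros_like(m); z[120:260,185:360]=m[120:260,185:360]
z=cv2.morphologyEx(z,cv2.MORPH_CLOSE,np.ones((9,9)));z=cv2.morphologyEx(z,cv2.MORPH_OPEN,np.ones((9,9)))
c=max(cv2.findContours(z,0,2)[0],key=cv2.contourArea)
b=cv2.boxPoints(cv2.minAreaRect(c)); P=np.array([plane(d,*x,0.1) for x in b])
print(b,P,[np.linalg.norm(P[i]-P[i-1]) for i in range(4)],P.mean(0))
cv2.imwrite("pics/c1.png",cv2.resize(f[120:255,190:355],None,fx=4.4,fy=4.4,interpolation=2))
e=imaging.get_image("scene")["frame"]
cv2.imwrite("pics/c2.png",cv2.resize(e[160:270,205:365],None,fx=5,fy=5,interpolation=2))
E
```

```text
[[192.39679 212.50758]
 [216.13928 129.84853]
 [347.65082 167.62312]
 [323.90833 250.28218]] [[ 0.52210299  0.27648179  0.1       ]
 [ 0.7701516   0.20265424  0.1       ]
 [ 0.64626658 -0.19005718  0.1       ]
 [ 0.40151818 -0.11205793  0.1       ]] [np.float64(0.40682159135095824), np.float64(0.2588022768330767), np.float64(0.41178848578341143), np.float64(0.256876742227665)] [0.58500984 0.04425523 0.1       ]
```

View pics/c1.png

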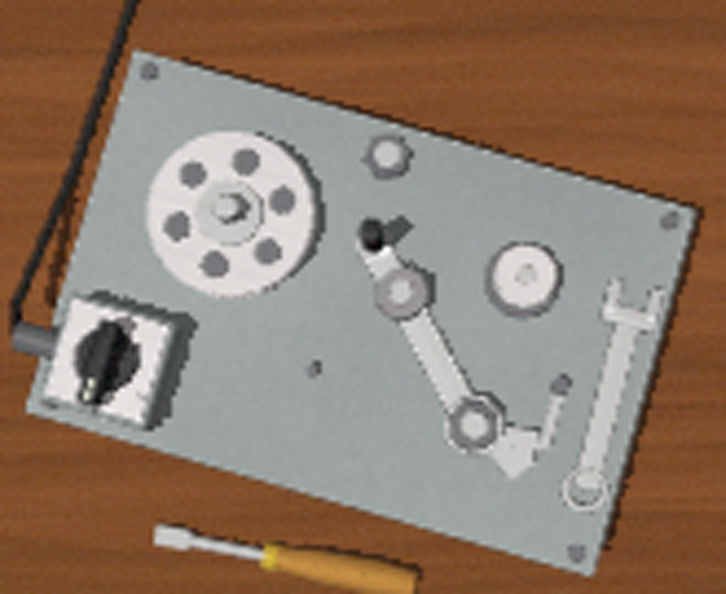

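View pics/c2.png

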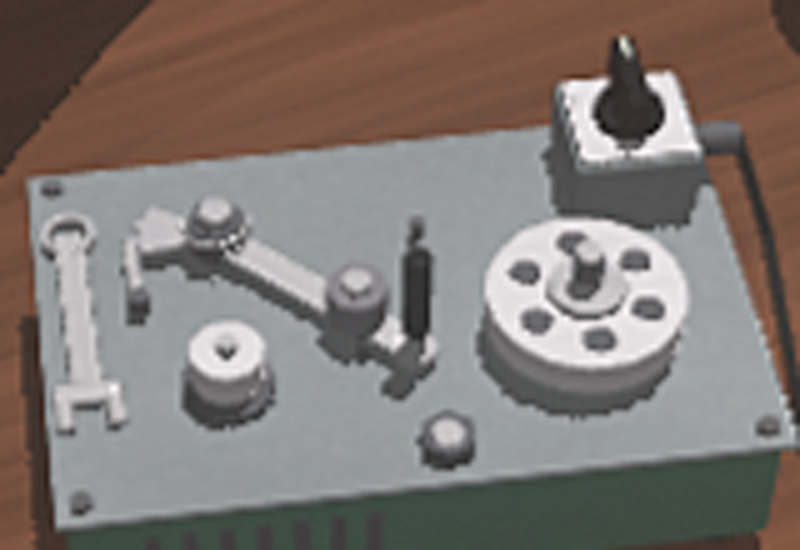

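c1 shows the deck corners, both pulleys, the arm and the post's top at crop (372,232). The isolator axis is at (107,357), with the pointer towards the bottom. c2 shows the post at (417,245–340).

Run:
```python
from h import *
d=imaging.get_image("top"); e=imaging.get_image("scene")
c=lambda u,v:(190+(u+.5)/4.4-.5,120+(v+.5)/4.4-.5)
s=lambda u,v:(205+(u+.5)/5-.5,160+(v+.5)/5-.5)
# machine points (mm) and pixel -> fit 2D pose
M=[(130,200,100),(130,-200,100),(-130,-200,100),(-130,200,100),(35,100,134),(35,100,166),(50,-100,142)]
U=[(135,52),(697,208),(595,575),(28,410),(235,213),(230,203),(525,275)]
W=np.array([plane(d,*c(*u),m[2]/1e3) for u,m in zip(U,M)])
A=np.array(M)/1e3; am=A[:,:2].mean(0); wm=W[:,:2].mean(0)
a=A[:,:2]-am; w=W[:,:2]-wm
th=np.arctan2((a[:,0]*w[:,1]-a[:,1]*w[:,0]).sum(),(a*w).sum())
Rm=np.array([[np.cos(th),-np.sin(th)],[np.sin(th),np.cos(th)]]); t=wm-Rm@am
print("th",th,"t",t,"res mm",np.round((a@Rm.T-w)*1e3,1).tolist())
# scene check
M2=[(130,-200,100),(130,200,100),(35,100,166)];U2=[(57,530),(797,440),(588,248)]
for m,u in zip(M2,U2):
    P=[*(Rm@(np.array(m[:2])/1e3)+t),m[2]/1e3]; print("scene",proj(e,P),s(*u))
iso=Rm@np.array([-.082,.148])+t; print("iso",iso, "crop px",plane(d,*c(107,357),.175))
pw=plane(d,*c(372,232),.186); print("post top plane",pw, "tri", tri(ray(d,*c(372,232)),ray(e,*s(417,250))),"scene proj of top/bottom",[np.round((np.array(proj(e,[pw[0],pw[1],z]))-[205,160])*5) for z in(.186,.126)])
pv=plane(d,*c(474,422),.126); print("pivot",pv, "machine",Rm.T@(pv[:2]-t))
L=pw[:2]-pv[:2];print("len",np.linalg.norm(L),"ang rel machine",np.degrees(np.arctan2(L[1],L[0])-th))
ro=plane(d,*c(404,291),.136);print("roller",ro,np.linalg.norm(ro-pv))
```

```text
th -0.3026160776565878 t [0.58407473 0.03721634] res mm [[2.8, -0.8], [0.1, -1.2], [-1.0, -0.1], [-1.4, 1.1], [0.0, 1.9], [-1.9, 1.5], [1.5, -2.3]]
scene (np.float64(215.9460160267907), np.float64(265.07550279633574)) (216.0, 265.6)
scene (np.float64(365.32847845856793), np.float64(247.94908675119382)) (364.0, 247.6)
scene (np.float64(323.01128836059337), np.float64(209.38824558189143)) (322.2, 209.2)
iso [0.54990753 0.20292875] crop px [0.54998827 0.20046261 0.175     ]
post top plane [0.62539149 0.0284659  0.186     ] tri (array([0.62503702, 0.02801221, 0.1872066 ]), np.float64(0.0009343118874565008)) scene proj of top/bottom [array([417., 250.]), array([415., 325.])]
pivot [ 0.50505442 -0.03529276  0.126     ] machine [-0.05382058 -0.0927638 ]
len 0.1361843508177715 ang rel machine 45.25478491649654
roller [0.59238551 0.00917528 0.136     ] 0.09850952224394927
```

```bash
cat >> h.py <<'E'
def row(x,y,z,yaw):  # yaw: world angle (deg) of closing line; tool straight down
    s=readout.read_state(); T=q(s["tool_rot"]); a=np.radians(yaw)
    best=None
    for k in (0,np.pi):
        Y=np.array([np.cos(a+k),np.sin(a+k),0]);Z=np.array([0,0,-1.]);X=np.cross(Y,Z)
        r=(T.inv()*R.from_matrix(np.c_[X,Y,Z])).as_rotvec()
        if best is None or np.linalg.norm(r)<np.linalg.norm(best): best=r
    print("row",np.round(best,3),np.round(T.inv().apply(np.array([x,y,z])-s["eef_pos"]),4), "j6",s["joint_pos"][5])
E
python3 -c "
from h import *
row(.55,.202,.25,72.7)"
```

```text
row [ 0.001 -0.     0.695] [-0.5854  0.526   0.0063] j6 -0.28458219989794337
```

```bash
R="0 0 0.3 -0.29 0.263 0.004 0.085"; 
python3 -m crank '0 0 0.3 -0.29 0.263 0.004 0.085;0 0 0.3 -0.29 0.263 0.004 0.085;0 0 0.3 -0.29 0.263 0.004 0.085;0 0 0.3 -0.29 0.263 0.004 0.085;0 0 0.3 -0.29 0.263 0.004 0.085;0 0 0.3 -0.29 0.263 0.004 0.085;0 0 0.3 -0.29 0.263 0.004 0.085;0 0 0.3 -0.29 0.263 0.004 0.085;0 0 0.3 -0.29 0.263 0.004 0.085;0 0 0.3 -0.29 0.263 0.004 0.085;0 0 0.3 -0.29 0.263 0.004 0.085;0 0 0.3 -0.29 0.263 0.004 0.085'
python3 -c "
from h import *
row(.55,.202,.25,72.7)"
```

```text
time: 1.3
eef_pos: [0.3782, -0.1531, 0.2523]
tool_rot: [0.0, -0.048, 0.999, 0.0]
wrist_force: [-0.8, 0.1, 0.1]
grip_width: 0.0851
grip_force: 0.0
row [0.    0.    0.398] [-0.2051  0.337   0.0023] j6 -1.4783426947256426
```

```bash
python3 -m crank '0 0 0.4 -0.205 0.337 0.002 0.085;0 0 0.4 -0.205 0.337 0.002 0.085;0 0 0.4 -0.205 0.337 0.002 0.085;0 0 0.4 -0.205 0.337 0.002 0.085;0 0 0.4 -0.205 0.337 0.002 0.085;0 0 0.4 -0.205 0.337 0.002 0.085;0 0 0.4 -0.205 0.337 0.002 0.085;0 0 0.4 -0.205 0.337 0.002 0.085;0 0 0.4 -0.205 0.337 0.002 0.085;0 0 0.4 -0.205 0.337 0.002 0.085;0 0 0.4 -0.205 0.337 0.002 0.085;0 0 0.4 -0.205 0.337 0.002 0.085'
python3 -c "
from h import *
print(readout.read_state()['joint_pos'])
row(.55,.202,.25,72.7)
import cv2
for n,(a,b,c,e) in dict(top=(120,255,150,355),scene=(140,250,250,390)).items():
  f=imaging.get_image(n)['frame']; cv2.imwrite(f'pics/{n}2.png',cv2.resize(f[a:b,c:e],None,fx=3.8,fy=3.8,interpolation=2))
"
```

```text
time: 2.3
eef_pos: [0.5514, 0.2007, 0.2487]
tool_rot: [-0.001, 0.153, 0.988, -0.001]
wrist_force: [0.2, 0.3, 0.4]
grip_width: 0.0851
grip_force: 0.0
[ 6.15388859e-01  3.32403900e-01  1.95793174e-01 -2.92507029e-05
 -1.43673527e+00 -2.49294694e+00]
row [-0.002 -0.002 -0.005] [ 0.0017  0.0008 -0.0013] j6 -2.492946939619292
```

```bash
python3 -m crank '0 0 -0.005 0.002 0.001 0.03 0.05;0 0 -0.005 0.002 0.001 0.05 0.05;0 0 -0.005 0.002 0.001 0.069 0.05;0 0 -0.005 0.002 0.001 0.069 0.05;0 0 -0.005 0.002 0.001 0.069 0.05' 25
python3 -c "
from h import *
import cv2
f=imaging.get_image('scene')['frame']; cv2.imwrite('pics/s3.png',cv2.resize(f[100:240,240:400],None,fx=4,fy=4,interpolation=2))
"
```

```text
time: 2.82
eef_pos: [0.5489, 0.2004, 0.1818]
tool_rot: [-0.0, 0.151, 0.989, -0.0]
wrist_force: [-0.6, 0.4, 0.3]
grip_width: 0.0501
grip_force: 0.0
```

View pics/s3.png

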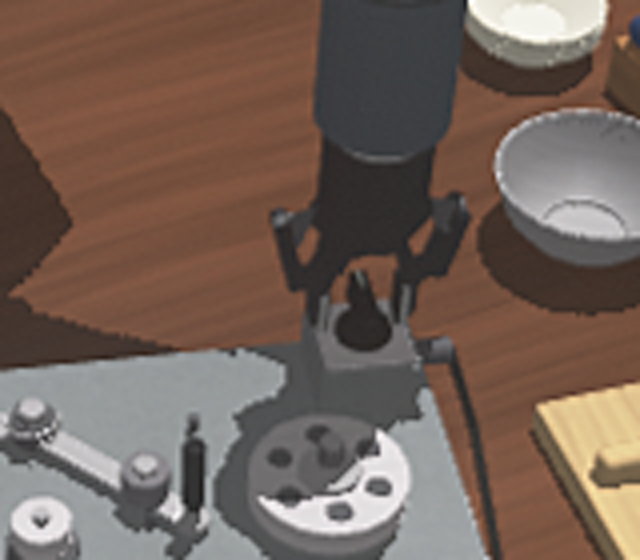

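The fingers straddle the handle, with pads at crop (320,310) and (405,300) and the handle at (362,300) between them. Closing now.

```bash
python3 -m crank '0 0 0 0 0 0.001 0.005;0 0 0 0 0 0.001 0.005;0 0 0 0 0 0.001 0.005;0 0 0 0 0 0.001 0.005;0 0 0 0 0 0.001 0.005;0 0 0 0 0 0.001 0.005' 25
```

```text
time: 3.37
eef_pos: [0.55, 0.2035, 0.1817]
tool_rot: [0.001, 0.15, 0.989, 0.002]
wrist_force: [0.4, 5.7, 2.2]
grip_width: 0.0133
grip_force: 30.5
```

```bash
python3 -m crank '0 0 -0.1 0 0.003 0 0.005;0 0 -0.2 0 0.003 0 0.005;0 0 -0.3 0 0.003 0 0.005;0 0 -0.4 0 0.003 0 0.005;0 0 -0.5 0 0.003 0 0.005;0 0 -0.6 0 0.003 0 0.005;0 0 -0.7 0 0.003 0 0.005;0 0 -0.8 0 0.003 0 0.005;0 0 -0.9 0 0.003 0 0.005;0 0 -1.0 0 0.003 0 0.005;0 0 -1.05 0 0.003 0 0.005;0 0 -1.05 0 0.003 0 0.005'
python3 -c "
from h import *
s=readout.read_state();print(s['wrist_torque'],s['joint_pos'])"
```

```text
time: 4.37
eef_pos: [0.5504, 0.2026, 0.1817]
tool_rot: [-0.0, -0.366, 0.93, -0.002]
wrist_force: [1.5, -5.9, 5.1]
grip_width: 0.0134
grip_force: 30.7
[-1.94596031 -0.13700047 -0.02430958] [ 0.62129271  0.35822198  0.0603594   0.0039824  -1.27418185 -1.44304423]
```

```bash
python3 -m crank '0 0 0 0 0 0 0.05;0 0 0 0 0 0 0.05;0 0 0 0 0 0 0.05;0 0 0 0 0 0 0.05;0 0 0 0 0 -0.03 0.05;0 0 0 0 0 -0.06 0.05;0 0 0 0 0 -0.07 0.05;0 0 0 0 0 -0.07 0.05' 
python3 -c "
from h import *
row(.6255,.029,.25,117.9)"
```

```text
time: 5.03
eef_pos: [0.5513, 0.2056, 0.254]
tool_rot: [0.003, -0.365, 0.931, 0.0]
wrist_force: [-0.2, -0.0, 0.1]
grip_width: 0.0499
grip_force: 0.0
row [-0.001  0.007  0.261] [ 0.0658 -0.1799  0.0039] j6 -1.44581934975139
```

```bash
python3 -m crank '0 0.007 0.261 0.066 -0.18 0.004 0.06;0 0.007 0.261 0.066 -0.18 0.004 0.06;0 0.007 0.261 0.066 -0.18 0.004 0.06;0 0.007 0.261 0.066 -0.18 0.004 0.06;0 0.007 0.261 0.066 -0.18 0.004 0.06;0 0.007 0.261 0.066 -0.18 0.004 0.06;0 0.007 0.261 0.066 -0.18 0.004 0.06' 
python3 -c "
from h import *
row(.6255,.029,.174,117.9)
a=imaging.get_image('top')['frame'][120:255,185:355];b=imaging.get_image('scene')['frame'][140:270,215:385]
r=lambda f:cv2.resize(f,(400,int(400*f.shape[0]/f.shape[1])),interpolation=2)
a,b=r(a),r(b);h=min(len(a),len(b));cv2.imwrite('pics/p4.png',np.hstack([a[:h],b[:h]]))"
```

```text
time: 5.62
eef_pos: [0.624, 0.0267, 0.2447]
tool_rot: [-0.004, -0.24, 0.971, -0.001]
wrist_force: [0.6, 0.4, 0.3]
grip_width: 0.06
grip_force: 0.0
row [ 0.    -0.009 -0.003] [-0.0031  0.0014  0.0707] j6 -1.3802810171214486
```

View pics/p4.png

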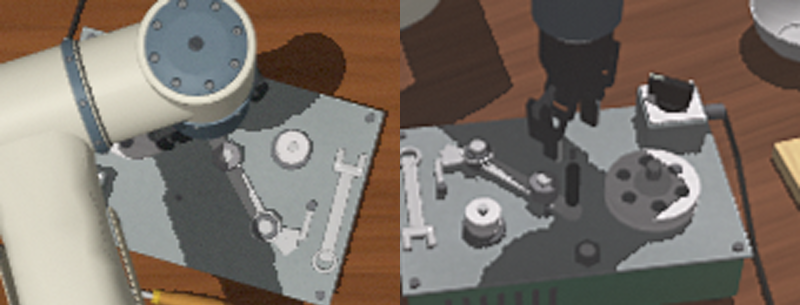

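The right half shows the isolator bar at (668,95) now turned across the box, so it is off, and the gripper is above the post at (572,185). Going down and gripping.

```bash
python3 -m crank '0 0 0 0 0 0 0.06;0 0 0 0 0 0.03 0.06;0 0 0 0 0 0.06 0.06;0 0 0 0 0 0.076 0.06;0 0 0 0 0 0.076 0.06;0 0 0 0 0 0.076 0.06'
python3 -c "
from h import *
f=imaging.get_image('scene')['frame']; cv2.imwrite('pics/s5.png',cv2.resize(f[140:250,220:360],None,fx=4,fy=4,interpolation=2))
"
```

```text
time: 6.22
eef_pos: [0.6232, 0.0284, 0.1702]
tool_rot: [-0.004, -0.242, 0.97, -0.002]
wrist_force: [-0.1, 0.2, 0.2]
grip_width: 0.0598
grip_force: 0.0
```

View pics/s5.png

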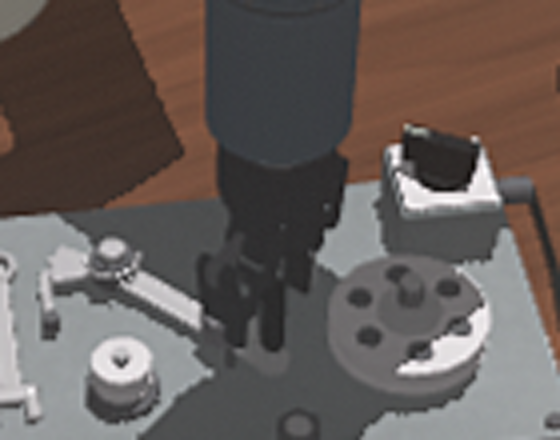

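The post at crop (270,310) is between the open fingers, and the isolator bar at (440,155) is off. Closing on the post.

```bash
python3 -m crank '0 0 0 -0.002 0 -0.003 0.005;0 0 0 -0.002 0 -0.003 0.005;0 0 0 -0.002 0 -0.003 0.005;0 0 0 -0.002 0 -0.003 0.005;0 0 0 -0.002 0 -0.003 0.005;0 0 0 -0.002 0 -0.003 0.005;0 0 0 -0.002 0 -0.003 0.005' 60
python3 - <<'E'
from h import *
s=readout.read_state();p=s["eef_pos"];T=q(s["tool_rot"])
pv=np.array([.504,-.036])
g=p+T.apply([0,0,.006]);L=g[:2]-pv;print("r",np.linalg.norm(L),np.degrees(np.arctan2(*L[::-1])))
L=L/np.linalg.norm(L)*.14
for a in np.arange(.08,.6,.08):
    c,n=np.cos(a),np.sin(a);D=np.array([c*L[0]-n*L[1],n*L[0]+c*L[1]])-L
    print(round(a,2),np.round(T.inv().apply([*D,0]),4))
E
```

```text
time: 6.85
eef_pos: [0.6265, 0.028, 0.1747]
tool_rot: [-0.002, -0.241, 0.971, -0.002]
wrist_force: [3.4, -3.3, 6.2]
grip_width: 0.0145
grip_force: 58.5
r 0.13822206645359994 27.58130511151595
0.08 [ 0.0004  0.0112 -0.    ]
0.16 [ 0.0017  0.0223 -0.0001]
0.24 [ 0.0038  0.0333 -0.0001]
0.32 [ 0.0069  0.0441 -0.0001]
0.4 [ 0.0108  0.0546 -0.0001]
0.48 [ 0.0155  0.0647 -0.0001]
0.56 [ 0.021   0.0745 -0.0002]
```

```bash
python3 -m crank '0 0 -0.04 0 0.0056 0 0.005;0 0 -0.08 0.0004 0.0112 0 0.005;0 0 -0.12 0.001 0.017 0 0.005;0 0 -0.16 0.0017 0.0223 0 0.005;0 0 -0.20 0.0027 0.028 0 0.005;0 0 -0.24 0.0038 0.0333 0 0.005;0 0 -0.28 0.0052 0.0388 0 0.005;0 0 -0.32 0.0069 0.0441 0 0.005;0 0 -0.36 0.0087 0.0494 0 0.005;0 0 -0.40 0.0108 0.0546 0 0.005;0 0 -0.40 0.0108 0.0546 0 0.005;0 0 -0.40 0.0108 0.0546 0 0.005' 80
cat > m.py <<'E'
from h import *
s=readout.read_state();p=s["eef_pos"];T=q(s["tool_rot"])
g=p+T.apply([0,0,.006]);L=g[:2]-[.504,-.036];a0=np.arctan2(*L[::-1]);print("r",np.linalg.norm(L),"joint~",a0-np.radians(27.7),"grip",s["grip_width"],s["grip_force"],"F",s["wrist_force"])
u=L/np.linalg.norm(L)
for a in (.06,.12,.16):
    c,n=np.cos(a),np.sin(a);D=.14*(np.array([[c,-n],[n,c]])@u-u)
    print(round(a,2),np.round(T.inv().apply([*D,0]),4))
E
python3 m.py
```

```text
time: 7.85
eef_pos: [0.5913, 0.071, 0.1748]
tool_rot: [-0.002, -0.429, 0.903, -0.002]
wrist_force: [3.8, -4.1, 6.2]
grip_width: 0.014
grip_force: 78.3
r 0.13807014026509498 joint~ 0.40300023883410396 grip 0.0139987180856032 78.29995036125183 F [ 3.8108486  -4.1110385   6.16270925]
0.06 [ 0.0002  0.0084 -0.    ]
0.12 [ 0.001   0.0168 -0.    ]
0.16 [ 0.0018  0.0223 -0.    ]
```

```bash
python3 -m crank '0 0 -0.03 0 0.0042 0 0.005;0 0 -0.06 0.0002 0.0084 0 0.005;0 0 -0.09 0.0006 0.0126 0 0.005;0 0 -0.12 0.001 0.0168 0 0.005;0 0 -0.16 0.0018 0.0223 0 0.005;0 0 -0.16 0.0018 0.0223 0 0.005;0 0 -0.16 0.0018 0.0223 0 0.005' 80
python3 m.py
python3 -c "
from h import *
a=imaging.get_image('top')['frame'][120:255,185:355];b=imaging.get_image('scene')['frame'][140:270,215:385]
r=lambda f:cv2.resize(f,(400,int(400*f.shape[0]/f.shape[1])),interpolation=2)
a,b=r(a),r(b);h=min(len(a),len(b));cv2.imwrite('pics/p6.png',np.hstack([a[:h],b[:h]]))"
```

```text
time: 8.43
eef_pos: [0.5736, 0.0832, 0.1748]
tool_rot: [-0.002, -0.5, 0.866, -0.002]
wrist_force: [7.3, -6.7, 3.5]
grip_width: 0.0143
grip_force: 78.1
r 0.13795030027878172 joint~ 0.5587441124527005 grip 0.014266862344941015 78.07507753372192 F [ 7.27189074 -6.71124173  3.48259394]
0.06 [ 0.0002  0.0084 -0.    ]
0.12 [ 0.0009  0.0168 -0.    ]
0.16 [ 0.0017  0.0223 -0.    ]
```

View pics/p6.png

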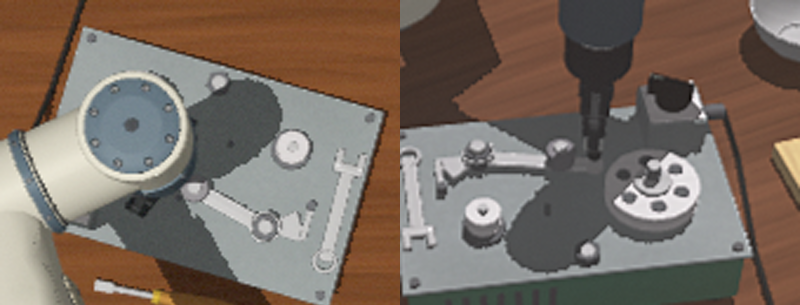

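The arm has swung: the roller is now at (197,188) in the top view, the post is in the closed fingers at (593,150), and the isolator, nut and spanner look undisturbed. The estimated joint angle is 0.56, and about 10 N at the post matches the spring.

```bash
python3 -m crank '0 0 0 0 0 0 0.005;0 0 0 0 0 0 0.005;0 0 0 0 0 0 0.005;0 0 0 0 0 0 0.005' 80; python3 m.py|head -1; python3 -c "
from rig import job; print(job.finish_job())"
```

```text
time: 8.87
eef_pos: [0.5737, 0.0831, 0.1748]
tool_rot: [-0.002, -0.5, 0.866, -0.002]
wrist_force: [6.7, -6.5, 3.1]
grip_width: 0.0142
grip_force: 78.2
r 0.1379524449580672 joint~ 0.5573483985590745 grip 0.014182234304040746 78.16927313804626 F [ 6.66980897 -6.50225181  3.06381807]
the job is handed in; nothing more can be done
None
```

I turned the isolator off, then swung the tensioner arm past its click to about 0.56 rad of its 0.62 rad travel; the gripper is still holding it there by the post, and the job is handed in.

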